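# Bar and lock a specimen on its display plinth

## Task

Secure the specimen block on its plinth: first lay the loose steel straightedge bar flat on the plinth, flush along the block's front face and centred on it, and let go of it. Then take the key with the square bow from the stand, push it fully home into the lock on the plinth (work it a little if the pins stick), and turn it a quarter clockwise, seen from above, so that the lock's tongue swings over the bar. The lock springs back if released, so finish while still gripping the key and holding it turned; leave the round-bowed key and the small loose specimen block between the robot and the plinth where they are.

Things in the scene. Friction and masses are not known exactly. Their poses are not given: they have to be found in the camera images.
- plinth: Dark wooden plinth fixed to the table, 160 (x) x 270 (y) x 20 mm high; x points from the lock side to the block. Origin at table level; the wood reaches from x = -80 to +80 mm. On it is fixed a clear specimen block, 50 (x) x 190 (y) x 55 mm high, front face (looking to -x) at x = +22 mm, centred at y = 0. The lock stands at x = -44, y = -85 mm, on a base 42 mm across.
- block_foot (a point): Middle of the lower front edge of the clear specimen block, on the plinth's upper face; axes as the plinth's: x points into the block, y runs along its front face, z up. The bar belongs in front of it (-x side), its long edge against the face, so with its centre 15 mm from the face.
- lock_mouth (a point): Keyway mouth: on the upright lock's axis, at the top of its round plug (35 mm across), 60 mm above the table. Axes as the plinth's; they do not turn with the plug. At rest the keyway, 16 x 6 mm, bevelled mouth, 26 mm deep, has its long side along x. Two sticky spring pins stand into it from the +y side; pushing the key past them takes some 3 to 18 N, less with a wiggle.
- lock_plug (a joint): Turn of the lock's plug in rad: 0 at rest, grows clockwise seen from above, stop at 1.65. A spring (0.015 N m at rest, 0.1 at the stop) returns it when let go. The key has about 0.2 rad of play in it. The plug's tongue, 13 mm wide, 4 thick, 12 mm above the plinth, reaches 50 mm from the axis; at rest it points to the plinth's +y, turned to +x.
- bar_grip (a point): Loose steel straightedge bar, 220 long (its y) x 30 wide (its x) x 8 mm thick, lying flat, 0.35 kg. In its middle stands a black upright grip, 16 (x) x 20 (y) mm, from 8 to 48 mm above the underside. This point is on the grip's axis, 30 mm above the underside. The bar is the same either way round.
- stand: Pale wooden key stand fixed to the table, 120 (x) x 50 (y) x 32 mm high, with two slots at x = -30 and +30 mm in which the two keys stand, bow up; origin at the middle of its underside.
- key_bow (a point): The right key: square black bow, 28 wide (x) x 10 thick (y) x 30 mm high (z up); this point is the bow's centre, 25 mm above the shoulder. Below the bow a neck 18 x 10 x 10 mm ends at the shoulder; then the blade, 14 (x) x 4 (y), 24 mm long, round tip, same either way round. The shoulder rests on the stand's top; fully home it rests on the plug. 40 g.
- key_shoulder (a point): The underside of that key's neck, on the key's axis, where the blade begins; axes as the bow's.
- key: The right key (square bow) itself; origin at its shoulder.
- bar: The straightedge bar itself; origin at the middle of its underside.
- other_key_bow (a point): Centre of the round black bow (32 mm across, 10 mm thick) of the other key; stays in the stand.
- slab_c: Loose clear specimen block, 30 x 50 x 60 mm high, on the table between the robot and the plinth, to the left; stays there; origin under its middle.
Things that resemble listed ones, but are neither listed nor needed, are in the scene too. What is shaped like the key but pink or purple is not meant.

How it is judged:
On the way, in this order (a step that is already met when the one before it is completed fails the run):
1. the bar lies flat on the plinth, flush along the block's front, let go of (x of bar_grip in the frame of block_foot between -0.018 and -0.012 m and y of bar_grip in the frame of block_foot between -0.017 and 0.017 m and z of bar_grip in the frame of block_foot between 0.027 and 0.033 m and angle between the y axis of bar_grip and the y axis of block_foot, either way round below 0.03 rad and angle between bar_grip's own z axis and vertical below 0.05 rad and contact force between the fingers and bar below 0.2 N), for 0.2 s.
2. the square-bowed key is fully home in the lock, not yet turned (z of key_shoulder in the frame of lock_mouth below 0.003 m and horizontal distance between key_shoulder and lock_mouth below 0.005 m and angle between key_shoulder's own z axis and vertical below 0.15 rad and value of joint lock_plug below 0.4 rad), for 0.1 s.
3. the lock is turned a quarter with the key home (z of key_shoulder in the frame of lock_mouth below 0.003 m and horizontal distance between key_shoulder and lock_mouth below 0.005 m and angle between key_shoulder's own z axis and vertical below 0.15 rad and value of joint lock_plug above 1.2 rad), for 0.3 s.
At the end, for the whole second after the job is handed in: Fingers still grip the key (over 3 N), key home (shoulder within 3 mm of the plug face, 5 mm of its axis), plug held at 1.2 rad or more; bar untouched, flat on the plinth, edge within 3 mm of the block face, parallel within 0.03 rad, centred within 17 mm (all of step 1 and all of step 3 and velocity of joint lock_plug below 0.1 rad/s and contact force between the fingers and key above 3 N); the arm keeps its last pose, push and grip.
It fails at once if the lock is turned without the key home in it (value of joint lock_plug above 0.45 rad and distance between key_shoulder and lock_mouth above 0.008 m).
It fails at once if the other key is pulled out or pushed about (distance of other_key_bow from where it was at the start of the episode above 0.015 m).
It fails at once if the small specimen block between robot and plinth is displaced (distance of slab_c from where it was at the start of the episode above 0.02 m).
It also fails if it takes over 58 s, if anything falls off the work surface, if the arm or the gripper's body presses on something with over 40 N, if the wrist force passes 120 N, or if a joint passes its speed limit or range.

## Robot

A 7-joint arm with a two-finger parallel gripper is mounted at the origin on the work surface. World frame = base frame: x ahead of the robot, y to its left, z up, the work surface at z = 0. Lengths are in m, angles in rad, forces in N, time in s.
With the tool pointing down it reaches from about 0.4 to 0.85 m from the base axis. Payload 10.4 kg.
Tool frame: the origin (TCP) lies between the finger pads; the fingertips stand 19 mm ahead of it and the grasp point (between the pads) is the TCP; z points along the fingers, y is the direction in which the jaws open and shut (so a half turn about z gives the same grasp; the last joint's range is limited). The gripper opens to 85 mm and grips with 20 to 120 N. Pads are 22 mm wide; open, the fingers measure 114 mm over their backs; the gripper's body (76 mm by 85 mm) begins 54 mm behind the grasp point. The pads swing forward as they close: fully open they stand 13 mm farther back than shut.
Start: joints at [-1.253, 0.332, -0.065, 1.46, 0.022, 1.35, -0.088], TCP at [0.209, 0.589, 0.212] pointing down, gripper open.
Joint ranges: [-2.6, 2.6], [-0.5, 2.12], [-1.47, 1.34], [0.16, 2.42], [-1.27, 4.41], [0.06, 2.06], [-2.6, 2.6]. Speed limits (rad/s): [2.22, 2.22, 2.79, 2.79, 3.14, 3.14, 3.14].

## Interface

Orientations are given as a unit quaternion [x, y, z, w].
In Python, from workcell import manip gives the robot as it stands.
- The arm moves only by the shell command python3 -m jog 'ROWS' [FORCE]. ROWS is JSON, a list of rows, each an object with "offset": the shift along the tool's x, y, z as a fraction of full scale, a list of three; "rotation": the turn, a rotation vector about the tool's x, y, z as a fraction of full scale, a list of three; "fingers": the opening, from -1 (shut) to 1 (fully open), so that 0 is half open. A call has 1 to 8 rows; each row shifts and turns the commanded pose from where the row before left it, along the tool's axes as they then stand; what a row does not reach is not made up. Full scale, the value 1, is 0.15 m for a shift and 2 rad for a turn. A row lasts 1/8 s, in which the tool goes at most 62.5 mm and 10.7 degrees, less where a joint would pass 70% of its speed; a pose out of reach is approached as far as the arm can. A call with a number of a shift or a turn outside -1 to 1 is refused whole. A call with a gripper value outside its range is refused whole. The fingers move at their own pace and stop on an object; FORCE is the grip in N (left out, the last holds). Time passes only in rows, so rows that do not move let the fingers close. It gives the time, the measured TCP pose, the force and the opening at its end, in the units of the state.
- manip.get_obs(): the state, without advancing time (a new reading comes with each control period).
- manip.camera(name): name is "scene" or "side" or "wrist"; returns the picture (420x560x3 uint8, red, green, blue); there is no depth.
- manip.camera_info(name): a dict with "mtx" (3x3 intrinsics, pixels), "xyz" and "rotation" of the camera in the world. Camera axes: x right, y down, z forward; pixel columns grow to the right and rows downward; lengths in m; the calibration is good to about 2 mm. A picture is of the moment at which its call begins: read the wrist's pose just before it. camera_info takes no time and is no camera call; for the wrist camera it gives the pose at the moment of the call.
- manip.hand_in(): hands the job in, once; it reports no verdict.
Trained networks look in the newest picture that a camera, given by its name, has taken for a name from the list of things; names that differ only in an ending like _2 or _b are one class to them, and where a whole thing is asked for, a point or a joint stands for the part that bears it (a point fixed in the world has none). Each returns a list of dicts, best first, with "conf" (0 to 1); they miss things now and then, are a little off and sometimes report something else, mostly with a low value. They report only what shows in the picture. A call takes as long as a camera call. They do not tell look-alikes from the thing itself.
- manip.recognise(camera, query): "bbox" ([left, top, right, bottom] in pixels, round what is visible of it).
The state is a dict: "clock": time; "joint_pos": joint angles; "joint_velocities": joint speeds; "tau": joint torques, N m; "position": TCP position; "ee_rot": TCP orientation; "ft_force": force on the tool from outside, world axes, zero at the start; "torque": the same for the moment, N m; "grip_width": opening from 0.0 (shut) to 1.0 (fully open).
Only numpy, scipy, OpenCV 4.12 (cv2) and the standard library are available. Lean on these libraries where they do the work, as an engineer would, in place of code of your own. Each camera call takes 0.05 s, during which the arm holds its last target. There are 200 camera calls.

## Working session

There is one attempt and no reset: what is moved stays moved. The work goes in short steps, Python scripts to look and compute and a shell command to move; the robot and the scene stay as the last step left them, time stands still between calls to the robot, and variables do not carry over. Pictures are saved under pics/ and viewed, about 8 in all and at most 12, crops included, and the job is handed in when it is done.

```bash
mkdir -p pics; ls; python3 - <<'E'
from workcell import manip
import cv2,numpy as np
o=manip.get_obs();print({k:np.round(v,3).tolist() for k,v in o.items()})
ims=[]
for c in ("scene","side"):
    im=manip.camera(c);cv2.imwrite(f"pics/{c}0.png",im[:,:,::-1])
    i=manip.camera_info(c);print(c,{k:np.round(v,4).tolist() for k,v in i.items()})
    for q in ("plinth","stand","key_bow","other_key_bow","bar","bar_grip","slab_c","lock_mouth","key"):
        print(q,[(np.round(d["bbox"]).tolist(),round(d["conf"],2)) for d in manip.recognise(c,q)[:4]])
i=manip.camera_info("wrist");print({k:np.round(v,4).tolist() for k,v in i.items()})
print(manip.get_obs()["clock"])
E
```

```text
pics
{'clock': 0.0, 'joint_pos': [-1.253, 0.333, -0.065, 1.461, 0.022, 1.35, -0.089], 'joint_velocities': [0.001, 0.0, -0.001, -0.0, -0.001, -0.001, -0.002], 'tau': [-0.0, -62.545, 0.049, -39.161, 0.016, 0.01, 0.0], 'position': [0.209, 0.589, 0.211], 'ee_rot': [0.17, 0.986, -0.001, -0.0], 'ft_force': [-0.232, -0.381, -0.036], 'torque': [-0.014, 0.049, -0.042], 'grip_width': 1.0}
scene {'mtx': [[446.5045, 0.0, 275.8086], [0.0, 446.5045, 206.7609], [0.0, 0.0, 1.0]], 'xyz': [0.8777, 0.6318, 0.59], 'rotation': [0.2499, 0.855, -0.4386, -0.119]}
plinth [([180.0, 176.0, 306.0, 290.0], 0.85)]
stand [([320.0, 294.0, 397.0, 349.0], 0.84)]
key_bow [([372.0, 336.0, 390.0, 366.0], 0.79), ([288.0, 317.0, 306.0, 354.0], 0.79), ([337.0, 298.0, 352.0, 324.0], 0.58), ([175.0, 177.0, 306.0, 292.0], 0.34)]
other_key_bow [([366.0, 287.0, 382.0, 307.0], 0.7)]
bar [([160.0, 147.0, 243.0, 173.0], 0.95)]
bar_grip [([160.0, 144.0, 244.0, 176.0], 0.76)]
slab_c [([176.0, 170.0, 306.0, 288.0], 0.63), ([348.0, 220.0, 381.0, 261.0], 0.62)]
lock_mouth [([179.0, 174.0, 310.0, 291.0], 0.86), ([338.0, 298.0, 354.0, 32
[... 333 characters left out ...]
.0], 0.9)]
stand []
key_bow [([251.0, 312.0, 267.0, 332.0], 0.81), ([246.0, 350.0, 266.0, 380.0], 0.65), ([205.0, 309.0, 225.0, 335.0], 0.6)]
other_key_bow [([288.0, 313.0, 302.0, 333.0], 0.66)]
bar [([256.0, 150.0, 328.0, 172.0], 0.8)]
bar_grip [([255.0, 153.0, 330.0, 173.0], 0.97), ([253.0, 309.0, 265.0, 332.0], 0.54)]
slab_c [([330.0, 257.0, 358.0, 302.0], 0.94)]
lock_mouth [([218.0, 183.0, 295.0, 276.0], 0.81)]
key [([246.0, 348.0, 266.0, 383.0], 0.93), ([207.0, 306.0, 220.0, 337.0], 0.92), ([250.0, 310.0, 263.0, 333.0], 0.58)]
{'mtx': [[332.4542, 0.0, 283.2338], [0.0, 332.4542, 211.2783], [0.0, 0.0, 1.0]], 'xyz': [0.1348, 0.6166, 0.3731], 'rotation': [0.8064, 0.5699, 0.0907, 0.129]}
1.0
```

```bash
python3 - <<'E'
import cv2,numpy as np
a=cv2.imread("pics/scene0.png")[120:400,130:430]; b=cv2.imread("pics/side0.png")[120:400,180:380]
a=cv2.resize(a,None,fx=1.6,fy=1.6,interpolation=cv2.INTER_CUBIC)
b=cv2.resize(b,None,fx=1.6,fy=1.6,interpolation=cv2.INTER_CUBIC)
cv2.imwrite("pics/both.png",np.hstack([a,b]))
E
```

```text
(no output)
```

View pics/both.png

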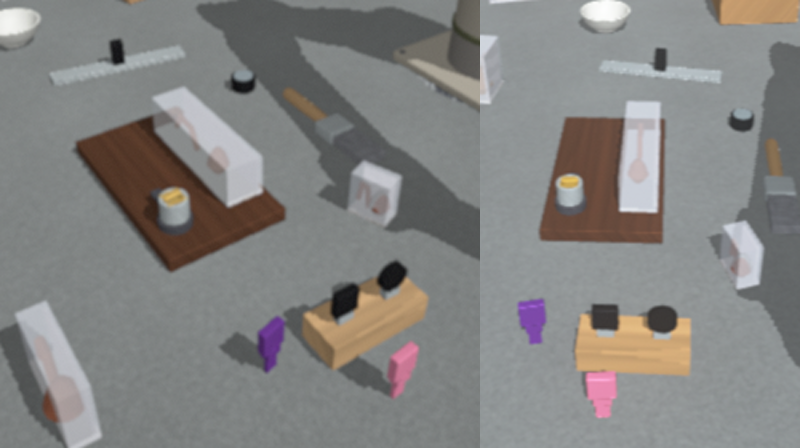

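```bash
cat > h.py <<'E'
from workcell import manip
import numpy as np, cv2
from scipy.spatial.transform import Rotation as R
def ray(info,uv,z):
    uv=np.atleast_2d(uv).astype(float);K=np.array(info["mtx"]);T=rot(info)
    d=np.c_[uv,np.ones(len(uv))]@np.linalg.inv(K).T@T.T;c=np.array(info["xyz"])
    return c+d*((z-c[2])/d[:,2])[:,None]
def rot(info):
    r=np.array(info["rotation"]);return r if r.shape==(3,3) else R.from_quat(r).as_matrix()
def proj(info,P):
    p=(np.atleast_2d(P)-np.array(info["xyz"]))@rot(info);q=p@np.array(info["mtx"]).T
    return q[:,:2]/q[:,2:]
E
python3 - <<'E'
from h import *
np.set_printoptions(precision=4,suppress=True)
s=manip.camera_info("scene");d=manip.camera_info("side")
S=lambda l:np.array(l)/1.6+[130,120]
D=lambda l:(np.array(l)-[480,0])/1.6+[180,120]
print("plinth scene L,B,R",ray(s,S([[77,145],[170,262],[283,207]]),.02))
print("plinth side TL,TR,BL,BR",ray(d,D([[566,118],[664,118],[543,236],[661,236]]),.02))
print("bar sc ends",ray(s,S([[52,78],[183,52]]),.008)," side",ray(d,D([[601,67],[721,76]]),.008))
print("grip top sc",ray(s,S([[117,42]]),.048),ray(d,D([[660,51]]),.048))
print("lock top",ray(s,S([[174,197]]),.06),ray(d,D([[570,183]]),.06))
print("key bow ctr",ray(s,S([[345,300]]),.057),ray(d,D([[605,317]]),.057))
print("round",ray(s,S([[392,276]]),.057),ray(d,D([[662,319]]),.057))
print("stand top side TL,TR,BL,BR front",ray(d,D([[581,316],[691,318],[577,346],[690,349]]),.032))
print("slab",ray(d,D([[752,285],[762,278]]),0))
E
```

```text
plinth scene L,B,R [[ 0.6512 -0.143   0.02  ]
 [ 0.6482  0.1184  0.02  ]
 [ 0.4915  0.1119  0.02  ]]
plinth side TL,TR,BL,BR [[ 0.6502 -0.1482  0.02  ]
 [ 0.4945 -0.1552  0.02  ]
 [ 0.6422  0.1282  0.02  ]
 [ 0.4923  0.1211  0.02  ]]
bar sc ends [[ 0.6113 -0.3502  0.008 ]
 [ 0.3974 -0.3086  0.008 ]]  side [[ 0.6128 -0.3396  0.008 ]
 [ 0.3964 -0.3159  0.008 ]]
grip top sc [[ 0.5025 -0.3315  0.048 ]] [[ 0.5058 -0.33    0.048 ]]
lock top [[0.6125 0.0666 0.06  ]] [[0.6131 0.0688 0.06  ]]
key bow ctr [[0.5448 0.2888 0.057 ]] [[0.5474 0.2898 0.057 ]]
round [[0.4856 0.29   0.057 ]] [[0.4876 0.2897 0.057 ]]
stand top side TL,TR,BL,BR front [[0.5766 0.2677 0.032 ]
 [0.4561 0.2647 0.032 ]
 [0.576  0.3085 0.032 ]
 [0.4576 0.3066 0.032 ]]
slab [[0.3805 0.1812 0.    ]
 [0.3674 0.1689 0.    ]]
```

```bash
cat >> h.py <<'E'
def plan(target,yaw,n,nr=None,p0=None,q0=None):
    """rows to reach target with tool down, tool x at world angle yaw (deg); tilt removed"""
    o=manip.get_obs();p=np.array(o["position"] if p0 is None else p0);r=R.from_quat(o["ee_rot"] if q0 is None else q0)
    y=np.radians(yaw);x=np.array([np.cos(y),np.sin(y),0]);z=np.array([0,0,-1.])
    rt=R.from_matrix(np.c_[x,np.cross(z,x),z]);w=(r.inv()*rt).as_rotvec()
    nr=nr or n;dp=(np.array(target)-p)/n
    print("total mm",np.round((np.array(target)-p)*1e3,1),"rot deg",np.round(np.degrees(w),2),"joints",np.round(o["joint_pos"],2))
    for i in range(max(n,nr)):
        off=r.inv().apply(dp)/.15 if i<n else np.zeros(3)
        rv=w/nr/2 if i<nr else np.zeros(3)
        print('{"offset":%s,"rotation":%s}'%(np.round(off,3).tolist(),np.round(rv,3).tolist()));r=r*R.from_rotvec(rv*2)
E
python3 -c "
from h import *
plan([.52,.30,.27],180,8,3)"
```

```text
total mm [ 311.1 -289.1   58.1] rot deg [ 1.000e-02 -0.000e+00 -1.952e+01] joints [-1.25  0.33 -0.06  1.46  0.02  1.35 -0.09]
{"offset":[-0.325, -0.14, -0.048],"rotation":[0.0, -0.0, -0.057]}
{"offset":[-0.307, -0.176, -0.048],"rotation":[0.0, -0.0, -0.057]}
{"offset":[-0.285, -0.21, -0.048],"rotation":[0.0, -0.0, -0.057]}
{"offset":[-0.259, -0.241, -0.048],"rotation":[0.0, 0.0, 0.0]}
{"offset":[-0.259, -0.241, -0.048],"rotation":[0.0, 0.0, 0.0]}
{"offset":[-0.259, -0.241, -0.048],"rotation":[0.0, 0.0, 0.0]}
{"offset":[-0.259, -0.241, -0.048],"rotation":[0.0, 0.0, 0.0]}
{"offset":[-0.259, -0.241, -0.048],"rotation":[0.0, 0.0, 0.0]}
```

```bash
python3 -m jog '[{"offset":[-0.325,-0.14,-0.05],"rotation":[0,0,-0.057],"fingers":1},{"offset":[-0.307,-0.176,-0.05],"rotation":[0,0,-0.057],"fingers":1},{"offset":[-0.285,-0.21,-0.05],"rotation":[0,0,-0.057],"fingers":1},{"offset":[-0.26,-0.24,-0.05],"rotation":[0,0,0],"fingers":1},{"offset":[-0.26,-0.24,-0.05],"rotation":[0,0,0],"fingers":1},{"offset":[-0.26,-0.24,-0.05],"rotation":[0,0,0],"fingers":1},{"offset":[-0.26,-0.24,-0.05],"rotation":[0,0,0],"fingers":1},{"offset":[-0.26,-0.24,-0.05],"rotation":[0,0,0],"fingers":1}]' 40
python3 - <<'E'
from h import *
np.set_printoptions(precision=4,suppress=True)
i=manip.camera_info("wrist");im=manip.camera("wrist");cv2.imwrite("pics/w1.png",im[:,:,::-1])
import json;json.dump({k:np.array(v).tolist() for k,v in i.items()},open("w1.json","w"))
print(i["xyz"],rot(i)[:,2]);print("keybow",proj(i,[[.546,.289,.057],[.487,.29,.057],[.613,.067,.06]]))
for q in ("key_bow","other_key_bow"): print(q,[(np.round(d["bbox"]).tolist(),round(d["conf"],2)) for d in manip.recognise("wrist",q)[:4]])
E
```

```text
clock: 2.0
position: [0.522, 0.2998, 0.2724]
ee_rot: [-0.001, 1.0, 0.0, 0.0]
ft_force: [0.7, 1.2, 0.4]
grip_width: 0.999
[0.4432 0.3004 0.4335] [ 0.3115  0.0002 -0.9502]
keybow [[273.4647 194.5268]
 [273.9689 143.5159]
 [ 92.797  247.6163]]
key_bow [([271.0, 181.0, 280.0, 213.0], 0.73), ([261.0, 241.0, 275.0, 272.0], 0.62)]
other_key_bow [([266.0, 133.0, 278.0, 161.0], 0.8), ([269.0, 185.0, 281.0, 213.0], 0.16)]
```

View pics/w1.png

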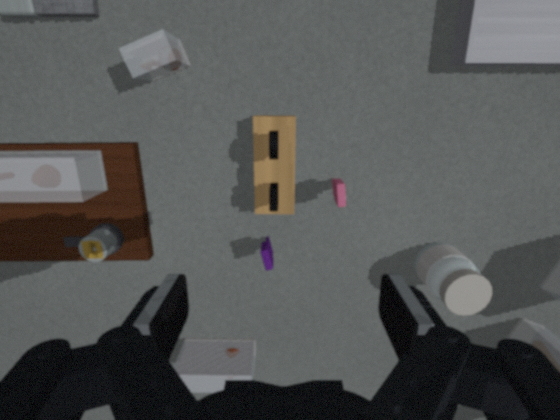

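```bash
python3 -m jog '[{"offset":[0,-0.38,0],"rotation":[0,0,0],"fingers":1},{"offset":[0,-0.38,0],"rotation":[0,0,0],"fingers":1},{"offset":[0,-0.38,0],"rotation":[0,0,0],"fingers":1},{"offset":[0,-0.38,0],"rotation":[0,0,0],"fingers":1},{"offset":[0,-0.38,0],"rotation":[0,0,0],"fingers":1},{"offset":[0,-0.38,0],"rotation":[0,0,0],"fingers":1},{"offset":[0,-0.38,0],"rotation":[0,0,0],"fingers":1},{"offset":[0,-0.3,0],"rotation":[0,0,0],"fingers":1}]'
python3 - <<'E'
from h import *
np.set_printoptions(precision=4,suppress=True)
i=manip.camera_info("wrist");im=manip.camera("wrist");cv2.imwrite("pics/w2.png",im[:,:,::-1])
import json;json.dump({k:np.array(v).tolist() for k,v in i.items()},open("w2.json","w"))
hsv=cv2.cvtColor(im,cv2.COLOR_RGB2HSV)
a=cv2.imread("pics/w2.png");cv2.imwrite("pics/w2z.png",cv2.resize(a[40:370],(800,471),interpolation=cv2.INTER_CUBIC))
print(manip.get_obs()["position"],manip.get_obs()["clock"])
E
```

```text
clock: 3.15
position: [0.5212, -0.144, 0.272]
ee_rot: [-0.001, 1.0, 0.0, 0.0]
ft_force: [1.2, -0.0, 0.2]
grip_width: 0.996
[ 0.5201 -0.1503  0.2721] 3.2
```

View pics/w2z.png

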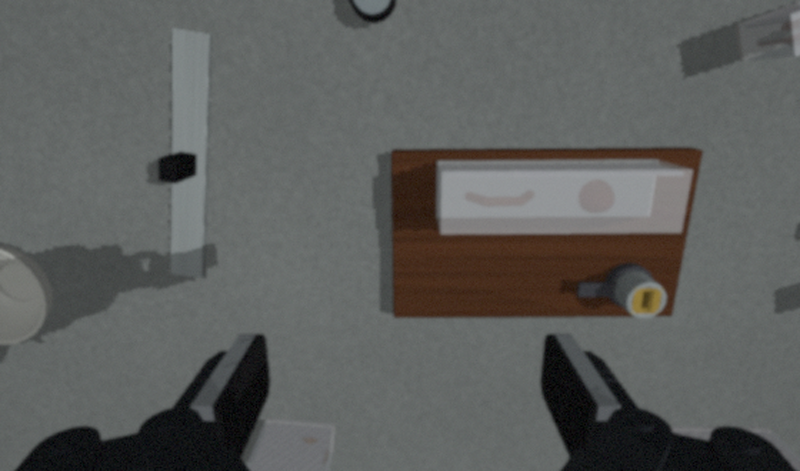

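```bash
cat > ortho.py <<'E'
from h import *
import json,sys
def ortho(im,i,x0,y0,nx,ny,z,s=.0005):
    # ortho pixel (c,r) -> world (x0+c*s, y0+r*s)
    w=np.array([[x0,y0,z],[x0+nx*s,y0,z],[x0+nx*s,y0+ny*s,z],[x0,y0+ny*s,z]])
    H=cv2.getPerspectiveTransform(np.float32([[0,0],[nx,0],[nx,ny],[0,ny]]),proj(i,w).astype(np.float32))
    return cv2.warpPerspective(im,H,(nx,ny),flags=cv2.INTER_CUBIC|cv2.WARP_INVERSE_MAP)
E
python3 - <<'E'
from ortho import *
np.set_printoptions(precision=4,suppress=True)
i=json.load(open("w2.json"));im=cv2.imread("pics/w2.png")
x0,y0,s=.46,-.18,.0005
o=ortho(im,i,x0,y0,440,660,.02)
b=o.astype(int);m=(b[:,:,2]-b[:,:,0]>15).astype(np.uint8)
m=cv2.morphologyEx(m,cv2.MORPH_OPEN,np.ones((5,5)))
# far x edge (max col per row), y-min edge (min row per col)
rows=np.arange(80,560);mx=np.array([np.nonzero(m[r])[0].max() if m[r].any() else -1 for r in rows])
ok=abs(mx-np.median(mx))<8;p=np.polyfit(rows[ok],mx[ok],1);print("far edge slope rad",p[0],"x at y=-.013",x0+s*np.polyval(p,(-.013-y0)/s),ok.mean())
cols=np.arange(80,360);mn=np.array([np.nonzero(m[:,c])[0].min() for c in cols]);ok=abs(mn-np.median(mn))<8
p=np.polyfit(cols[ok],mn[ok],1);print("ymin edge slope",p[0],"y at x=.571",y0+s*np.polyval(p,(.571-x0)/s))
mM=np.array([np.nonzero(m[:,c])[0].max() for c in cols]);ok=abs(mM-np.median(mM))<8
p=np.polyfit(cols[ok],mM[ok],1);print("ymax edge slope",p[0],"y at",y0+s*np.polyval(p,(.571-x0)/s),ok.mean())
mi=np.array([np.nonzero(m[r])[0].min() if m[r].any() else -1 for r in rows]);print("near x",x0+s*np.median(mi))
# bar
x1,y1=.34,-.42
ob=ortho(im,i,x1,y1,640,300,.008)
g=ob.astype(int)
cv2.imwrite("pics/orth.png",np.hstack([cv2.resize(o,(440,660))[:600],np.vstack([cv2.resize(ob,(360,169)),cv2.cvtColor(m[:431]*255,cv2.COLOR_GRAY2BGR)[:,:360]])]))
hsv=cv2.cvtColor(ob,cv2.COLOR_BGR2HSV)
gray=cv2.GaussianBlur(cv2.cvtColor(ob,cv2.COLOR_BGR2GRAY),(5,5),0)
t,bm=cv2.threshold(gray,0,255,cv2.THRESH_OTSU);print(t)
n,l,st,c=cv2.connectedComponentsWithStats(bm)
for k in range(1,n):
    if st[k,4]>5000:
        q=cv2.findContours((l==k).astype(np.uint8),cv2.RETR_EXTERNAL,cv2.CHAIN_APPROX_NONE)[0][0]
        r=cv2.minAreaRect(q);print("rect ctr",x1+s*r[0][0],y1+s*r[0][1],"size mm",r[1][0]/2,r[1][1]/2,"ang",r[2])
cv2.imwrite("pics/bm.png",bm)
E
```

```text
far edge slope rad -0.013420810511134463 x at y=-.013 0.6495148278010732 0.9916666666666667
ymin edge slope 0.004971273321634918 y at x=.571 -0.1542402144797765
ymax edge slope 0.006727946602818007 y at 0.11233876707611062 1.0
near x 0.49150000000000005
84.0
rect ctr 0.49975 -0.34525 size mm 149.5 319.5 ang 90.0
```

```bash
cat > meas.py <<'E'
from ortho import *
np.set_printoptions(precision=4,suppress=True)
def plinth(im,i):
    x0,y0,s=.46,-.18,.0005
    o=ortho(im,i,x0,y0,440,660,.02)
    b=o.astype(int);m=(b[:,:,2]-b[:,:,0]>15).astype(np.uint8)
    m=cv2.morphologyEx(m,cv2.MORPH_OPEN,np.ones((5,5)))
    rows=np.arange(80,560);mx=np.array([np.nonzero(m[r])[0].max() if m[r].any() else -1 for r in rows])
    ok=abs(mx-np.median(mx))<8;p=np.polyfit(rows[ok],mx[ok],1);print("far edge slope rad",p[0],"x at y=-.015",x0+s*np.polyval(p,(-.015-y0)/s))
    cols=np.arange(120,360)
    for f in (np.min,np.max):
        mn=np.array([f(np.nonzero(m[:,c])[0]) for c in cols]);ok=abs(mn-np.median(mn))<8
        p=np.polyfit(cols[ok],mn[ok],1);print("y edge slope",p[0],"y at x=.571",y0+s*np.polyval(p,(.571-x0)/s))
    # block lower front edge at z=.02: brown -> not brown boundary going to -x from lock side, for rows in block middle
    e=[];rr=np.arange(200,480)
    for r in rr:
        c=np.nonzero(m[r,:mx.max()-30]==0)[0];c=c[c>150];e.append(c.max() if len(c) else -1)
    e=np.array(e);ok=abs(e-np.median(e))<6;p=np.polyfit(rr[ok],e[ok],1);print("block front slope",p[0],"x at y=-.015",x0+s*np.polyval(p,(-.015-y0)/s),ok.mean())
def bar(im,i,x1,y1,nx,ny,z=.008,th=None):
    s=.0005;ob=ortho(im,i,x1,y1,nx,ny,z)
    gray=cv2.GaussianBlur(cv2.cvtColor(ob,cv2.COLOR_BGR2GRAY),(5,5),0)
    print("pct",np.percentile(gray,[5,25,50,75,90,95,99]))
    th=th or (np.percentile(gray,50)+np.percentile(gray,98))/2
    bm=cv2.morphologyEx((gray>th).astype(np.uint8)*255,cv2.MORPH_OPEN,np.ones((9,9)))
    n,l,st,c=cv2.connectedComponentsWithStats(bm)
    for k in range(1,n):
        if st[k,4]>4000:
            q=np.vstack(cv2.findContours((l==k).astype(np.uint8),cv2.RETR_EXTERNAL,cv2.CHAIN_APPROX_NONE)[0])
            r=cv2.minAreaRect(q);print("rect ctr",x1+s*r[0][0],y1+s*r[0][1],"size mm",r[1][0]/2,r[1][1]/2,"ang",r[2])
    d=(gray<35).astype(np.uint8);n,l,st,c=cv2.connectedComponentsWithStats(d)
    for k in range(1,n):
        if st[k,4]>300: print("dark blob (at this z)",x1+s*c[k],y1+s*0,"bbox",st[k])
    cv2.imwrite("pics/barorth.png",np.vstack([ob,cv2.cvtColor(bm,cv2.COLOR_GRAY2BGR)]))
def snap(name):
    o=manip.get_obs();i=manip.camera_info("wrist");im=manip.camera("wrist")[:,:,::-1].copy();cv2.imwrite(f"pics/{name}.png",im)
    i={k:np.array(v).tolist() for k,v in i.items()};json.dump(i,open(name+".json","w"));return im,i,o
E
python3 - <<'E'
from meas import *
im,i,o=snap("w3");print(o["position"],o["clock"])
plinth(im,i);bar(im,i,.36,-.40,560,200)
E
```

```text
[ 0.5201 -0.1503  0.2721] 3.2
far edge slope rad -0.013316572554568142 x at y=-.015 0.6495925879940885
y edge slope 0.002934946787270617 y at x=.571 -0.1542381807843886
y edge slope 0.006762704213614261 y at x=.571 0.11229707633813085
block front slope -0.005170445366348384 x at y=-.015 0.5670271513440659 0.7071428571428572
pct [ 74. 101. 104. 108. 131. 132. 134.]
rect ctr 0.49330975341796873 -0.3342016830444336 size mm 30.08571434020996 194.22227478027344 ang 81.03565979003906
dark blob (at this z) [0.5092 0.4124] -0.4 bbox [ 275   73   49   66 2498]
```

View pics/barorth.png

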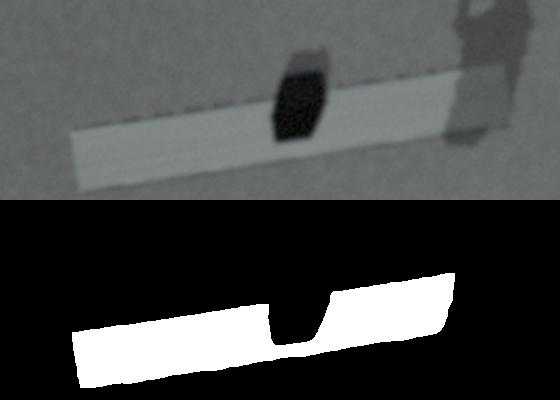

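```bash
python3 -c "
from h import *
plan([.5065,-.336,.13],81.2,8,10)"
```

```text
total mm [ -14.  -188.6 -142. ] rot deg [-4.000e-02  7.000e-02  9.852e+01] joints [-0.25  0.11  0.49  1.61 -0.05  1.43  1.81]
{"offset":[0.011, -0.157, 0.119],"rotation":[-0.0, 0.0, 0.086]}
{"offset":[-0.016, -0.157, 0.119],"rotation":[-0.0, 0.0, 0.086]}
{"offset":[-0.043, -0.152, 0.119],"rotation":[-0.0, 0.0, 0.086]}
{"offset":[-0.068, -0.142, 0.119],"rotation":[-0.0, 0.0, 0.086]}
{"offset":[-0.091, -0.128, 0.118],"rotation":[-0.0, 0.0, 0.086]}
{"offset":[-0.112, -0.111, 0.118],"rotation":[-0.0, 0.0, 0.086]}
{"offset":[-0.129, -0.09, 0.118],"rotation":[-0.0, 0.0, 0.086]}
{"offset":[-0.143, -0.067, 0.118],"rotation":[-0.0, 0.0, 0.086]}
{"offset":[0.0, 0.0, 0.0],"rotation":[-0.0, 0.0, 0.086]}
{"offset":[0.0, 0.0, 0.0],"rotation":[-0.0, 0.0, 0.086]}
```

```bash
python3 -m jog '[{"offset":[0.011,-0.157,0.119],"rotation":[0,0,0.086],"fingers":1},{"offset":[-0.016,-0.157,0.119],"rotation":[0,0,0.086],"fingers":1},{"offset":[-0.043,-0.152,0.119],"rotation":[0,0,0.086],"fingers":1},{"offset":[-0.068,-0.142,0.119],"rotation":[0,0,0.086],"fingers":1},{"offset":[-0.091,-0.128,0.118],"rotation":[0,0,0.086],"fingers":1},{"offset":[-0.112,-0.111,0.118],"rotation":[0,0,0.086],"fingers":1},{"offset":[-0.129,-0.09,0.118],"rotation":[0,0,0.086],"fingers":1},{"offset":[-0.143,-0.067,0.118],"rotation":[0,0,0.086],"fingers":1}]'
python3 -m jog '[{"offset":[0,0,0],"rotation":[0,0,0.086],"fingers":1},{"offset":[0,0,0],"rotation":[0,0,0.086],"fingers":1},{"offset":[0,0,0],"rotation":[0,0,0],"fingers":1}]'
python3 - <<'E'
from meas import *
im,i,o=snap("w4");print(o["clock"])
plan([.5065,-.336,.032],81.2,3)
bar(im,i,.36,-.40,560,240,th=118)
print(ray(i,[[0,0]],0), proj(i,[[.5065,-.336,.048]]))
E
```

```text
clock: 4.25
position: [0.5094, -0.3301, 0.1288]
ee_rot: [0.636, 0.772, 0.001, -0.0]
ft_force: [-0.6, -0.2, -0.4]
grip_width: 1.004
clock: 4.62
position: [0.5093, -0.3297, 0.1292]
ee_rot: [0.756, 0.654, 0.0, -0.0]
ft_force: [0.6, 0.5, 0.5]
grip_width: 0.997
4.625
total mm [ -2.7  -6.  -97.3] rot deg [-0.02 -0.04  0.64] joints [-0.11  0.43  0.79  1.65 -0.33  1.19  0.61]
{"offset":[-0.014, -0.004, 0.216],"rotation":[-0.0, -0.0, 0.002]}
{"offset":[-0.014, -0.004, 0.216],"rotation":[-0.0, -0.0, 0.002]}
{"offset":[-0.014, -0.004, 0.216],"rotation":[-0.0, -0.0, 0.002]}
pct [ 88.  97.  98. 101. 123. 124. 126.]
rect ctr 0.5056116027832032 -0.33603801727294924 size mm 29.133216857910156 217.2476043701172 ang 81.09325408935547
dark blob (at this z) [0.4008 0.3637] -0.4 bbox [ 67   0  24  19 305]
dark blob (at this z) [0.5044 0.4151] -0.4 bbox [ 265   81   46   60 2205]
[[ 0.3191 -0.1456  0.    ]] [[279.4921 221.0084]]
```

View pics/w4.png

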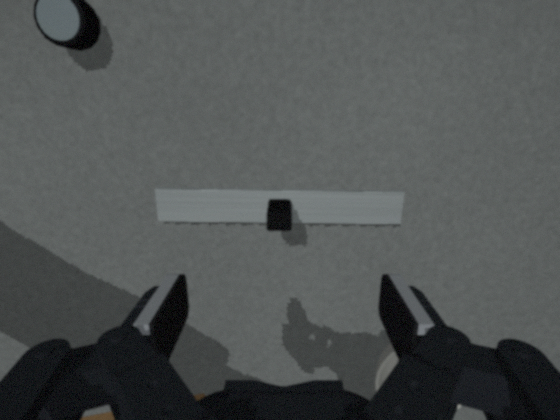

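```bash
python3 -m jog '[{"offset":[-0.045,-0.017,0],"rotation":[0,0,0.005],"fingers":1},{"offset":[0,0,0.25],"rotation":[0,0,0],"fingers":1},{"offset":[0,0,0.25],"rotation":[0,0,0],"fingers":1},{"offset":[0,0,0.15],"rotation":[0,0,0],"fingers":0},{"offset":[0,0,0],"rotation":[0,0,0],"fingers":-1},{"offset":[0,0,0],"rotation":[0,0,0],"fingers":-1},{"offset":[0,0,0],"rotation":[0,0,0],"fingers":-1},{"offset":[0,0,0],"rotation":[0,0,0],"fingers":-1}]' 40
python3 -m jog '[{"offset":[0,0,0],"rotation":[0,0,0],"fingers":-1},{"offset":[0,0,-0.1],"rotation":[0,0,0],"fingers":-1},{"offset":[0,0,-0.3],"rotation":[0,0,0],"fingers":-1}]' 40
python3 -c "
from h import *
plan([.572,-.018,.13],0,8,9)"
```

```text
clock: 5.68
position: [0.5054, -0.3381, 0.033]
ee_rot: [0.761, 0.649, 0.0, 0.001]
ft_force: [0.1, 0.2, 0.3]
grip_width: -0.003
clock: 6.05
position: [0.5039, -0.3371, 0.092]
ee_rot: [0.761, 0.649, -0.001, -0.002]
ft_force: [1.1, -0.5, 0.8]
grip_width: -0.002
total mm [ 68.1 319.1  38. ] rot deg [-0.19  0.1  80.95] joints [-0.09  0.48  0.78  1.69 -0.36  1.13  0.63]
{"offset":[0.272, 0.014, -0.032],"rotation":[-0.0, 0.0, 0.078]}
{"offset":[0.27, -0.028, -0.031],"rotation":[-0.0, 0.0, 0.078]}
{"offset":[0.263, -0.07, -0.031],"rotation":[-0.0, 0.0, 0.078]}
{"offset":[0.248, -0.111, -0.031],"rotation":[-0.0, 0.0, 0.078]}
{"offset":[0.228, -0.148, -0.031],"rotation":[-0.0, 0.0, 0.078]}
{"offset":[0.202, -0.182, -0.031],"rotation":[-0.0, 0.0, 0.078]}
{"offset":[0.171, -0.211, -0.031],"rotation":[-0.0, 0.0, 0.078]}
{"offset":[0.136, -0.235, -0.032],"rotation":[-0.0, 0.0, 0.078]}
{"offset":[0.0, 0.0, 0.0],"rotation":[-0.0, 0.0, 0.078]}
```

```bash
python3 - <<'E'
from meas import *
im,i,o=snap("w5");print(o["clock"],o["position"])
s=manip.camera("side")[:,:,::-1];cv2.imwrite("pics/s5.png",s)
cv2.imwrite("pics/v5.png",np.hstack([cv2.resize(im,(480,360)),cv2.resize(s[120:300,230:390],(320,360),interpolation=cv2.INTER_CUBIC)]))
E
```

```text
6.05 [ 0.5039 -0.3371  0.092 ]
```

View pics/v5.png

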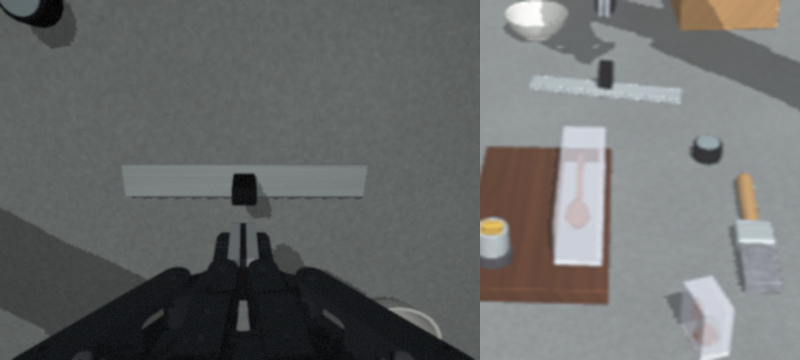

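```bash
python3 - <<'E'
from meas import *
i=json.load(open("w5.json"));o=manip.get_obs();p=np.array(o["position"]);z=R.from_quat(o["ee_rot"]).as_matrix()[:,2]
P=np.array([p,p+.019*z,[.5056,-.336,.048],[.5056,-.336,.008]])
for n,c in(("wrist",i),("scene",manip.camera_info("scene")),("side",manip.camera_info("side"))): print(n,proj(c,P).round(1).tolist())
im=cv2.imread("pics/w5.png");bar(im,i,.36,-.40,560,240,th=118)
print(i["xyz"],o["position"],o["clock"])
E
```

```text
wrist [[287.8, 269.7], [287.7, 254.0], [284.1, 228.8], [284.2, 210.1]]
scene [[197.8, 127.8], [198.7, 134.6], [201.3, 145.9], [203.0, 159.5]]
side [[292.4, 134.3], [292.3, 140.5], [292.6, 150.9], [292.4, 163.3]]
pct [ 81.  99. 101. 104. 126. 128. 130.]
rect ctr 0.5057093200683593 -0.33619615554809573 size mm 28.814537048339844 218.0313262939453 ang 81.14656829833984
dark blob (at this z) [0.4757 0.3665] -0.4 bbox [218   0  27  29 545]
dark blob (at this z) [0.4962 0.3698] -0.4 bbox [266   0  13  43 316]
dark blob (at this z) [0.5045 0.4145] -0.4 bbox [ 265   79   47   62 2379]
[0.5183189274580593, -0.2574841926758203, 0.2531881183905314] [ 0.507  -0.34    0.0976] 6.15
```

```bash
python3 - <<'E'
from meas import *
im,i,o=snap("w6");p=np.array(o["position"]);z=R.from_quat(o["ee_rot"]).as_matrix()[:,2];P=[p,p+.019*z]
out=[]
for n in("wrist","scene","side"):
    c=manip.camera_info(n) if n!="wrist" else i
    a=im if n=="wrist" else manip.camera(n)[:,:,::-1].copy()
    q=proj(c,P);cv2.imwrite(f"pics/{n}6.png",a)
    a=a[int(q[1,1])-65:int(q[1,1])+65,int(q[1,0])-65:int(q[1,0])+65]
    a=cv2.resize(a,(266*1,266),interpolation=cv2.INTER_CUBIC)
    a=cv2.resize(a,(266,266))
    for k,col in zip(q-q[1]+65,((0,0,255),(0,255,0))): cv2.circle(a,tuple(int(v) for v in k*266/130),3,col,1)
    out.append(a)
cv2.imwrite("pics/v6.png",np.hstack(out));print(o["position"],o["joint_pos"],o["clock"])
E
```

```text
[ 0.507  -0.34    0.0976] [-0.0859  0.4722  0.7785  1.6796 -0.3619  1.132   0.6333] 6.15
```

View pics/v6.png

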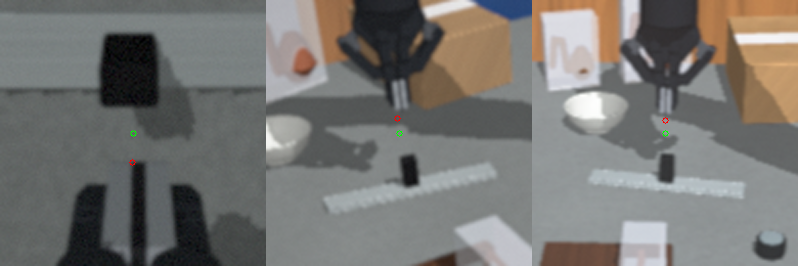

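```bash
python3 -m jog '[{"offset":[0.025,-0.012,0],"rotation":[0,0,0],"fingers":1},{"offset":[0,0,0],"rotation":[0,0,0],"fingers":1},{"offset":[0,0,0.1],"rotation":[0,0,0],"fingers":1},{"offset":[0,0,0.15],"rotation":[0,0,0],"fingers":1},{"offset":[0,0,0.15],"rotation":[0,0,0],"fingers":1},{"offset":[0,0,0.1],"rotation":[0,0,0],"fingers":1},{"offset":[0,0,0.07],"rotation":[0,0,0],"fingers":1}]' 40
python3 -m jog '[{"offset":[0,0,0],"rotation":[0,0,0],"fingers":-1},{"offset":[0,0,0],"rotation":[0,0,0],"fingers":-1},{"offset":[0,0,0],"rotation":[0,0,0],"fingers":-1},{"offset":[0,0,0],"rotation":[0,0,0],"fingers":-1},{"offset":[0,0,0],"rotation":[0,0,0],"fingers":-1}]' 40
```

```text
clock: 7.18
position: [0.5033, -0.3338, 0.0055]
ee_rot: [0.761, 0.649, -0.0, -0.0]
ft_force: [0.6, 0.7, 0.4]
grip_width: 0.995
clock: 7.8
position: [0.5043, -0.3342, 0.0074]
ee_rot: [0.761, 0.649, 0.0, 0.001]
ft_force: [0.1, 1.4, 6.3]
grip_width: 0.222
```

```bash
python3 -m jog '[{"offset":[0,0,-0.1],"rotation":[0,0,0],"fingers":-1},{"offset":[0,0,-0.25],"rotation":[0,0,0],"fingers":-1},{"offset":[0,0,-0.3],"rotation":[0,0,0],"fingers":-1},{"offset":[0,0,-0.1],"rotation":[0,0,0],"fingers":-1},{"offset":[0,0,0],"rotation":[0,0,0],"fingers":-1}]' 40
python3 -c "
from h import *
plan([.574,-.018,.12],0.5,8,9)"
```

```text
clock: 8.43
position: [0.5039, -0.3338, 0.1194]
ee_rot: [0.761, 0.649, 0.0, 0.0]
ft_force: [-0.4, -0.4, -5.1]
grip_width: 0.226
total mm [ 70.1 315.8   0.6] rot deg [ 3.000e-02 -5.000e-02  8.046e+01] joints [-0.11  0.44  0.8   1.67 -0.34  1.17  0.61]
{"offset":[0.269, 0.016, -0.0],"rotation":[0.0, -0.0, 0.078]}
{"offset":[0.268, -0.026, -0.0],"rotation":[0.0, -0.0, 0.078]}
{"offset":[0.261, -0.067, -0.0],"rotation":[0.0, -0.0, 0.078]}
{"offset":[0.247, -0.107, -0.0],"rotation":[0.0, -0.0, 0.078]}
{"offset":[0.228, -0.144, -0.001],"rotation":[0.0, -0.0, 0.078]}
{"offset":[0.203, -0.178, -0.001],"rotation":[0.0, -0.0, 0.078]}
{"offset":[0.173, -0.207, -0.001],"rotation":[0.0, -0.0, 0.078]}
{"offset":[0.138, -0.231, -0.001],"rotation":[0.0, -0.0, 0.078]}
{"offset":[0.0, 0.0, 0.0],"rotation":[0.0, -0.0, 0.078]}
```

```bash
python3 -m jog '[{"offset":[0.269,0.016,0],"rotation":[0,0,0.078],"fingers":-1},{"offset":[0.268,-0.026,0],"rotation":[0,0,0.078],"fingers":-1},{"offset":[0.261,-0.067,0],"rotation":[0,0,0.078],"fingers":-1},{"offset":[0.247,-0.107,0],"rotation":[0,0,0.078],"fingers":-1},{"offset":[0.228,-0.144,0],"rotation":[0,0,0.078],"fingers":-1},{"offset":[0.203,-0.178,0],"rotation":[0,0,0.078],"fingers":-1},{"offset":[0.173,-0.207,0],"rotation":[0,0,0.078],"fingers":-1},{"offset":[0.138,-0.231,0],"rotation":[0,0,0.078],"fingers":-1}]' 40
python3 -m jog '[{"offset":[0,0,0],"rotation":[0,0,0.078],"fingers":-1},{"offset":[0,0,0],"rotation":[0,0,0],"fingers":-1},{"offset":[0,0,0],"rotation":[0,0,0],"fingers":-1}]' 40
python3 - <<'E'
from meas import *
im,i,o=snap("w7");print(o["clock"],o["ft_force"])
plan([.574,-.018,.06],0.5,2)
s=manip.camera("scene")[:,:,::-1].copy();cv2.imwrite("pics/sc7.png",s)
cv2.imwrite("pics/v7.png",np.hstack([cv2.resize(im,(480,360)),cv2.resize(s[120:300,170:330],(320,360),interpolation=cv2.INTER_CUBIC)]))
E
```

```text
clock: 9.43
position: [0.5727, -0.0166, 0.1172]
ee_rot: [0.997, 0.08, -0.001, 0.0]
ft_force: [-0.3, 0.3, -4.8]
grip_width: 0.229
clock: 9.8
position: [0.573, -0.0189, 0.1183]
ee_rot: [1.0, 0.006, -0.001, 0.0]
ft_force: [0.7, 0.2, -4.4]
grip_width: 0.227
9.8 [ 0.7317  0.2488 -4.4469]
total mm [  0.8   1.  -58.6] rot deg [0.01 0.05 0.09] joints [-0.87  0.46  1.05  1.76 -0.43  1.18 -1.26]
{"offset":[0.003, -0.003, 0.195],"rotation":[0.0, 0.0, 0.0]}
{"offset":[0.003, -0.003, 0.195],"rotation":[0.0, 0.0, 0.0]}
```

View pics/v7.png

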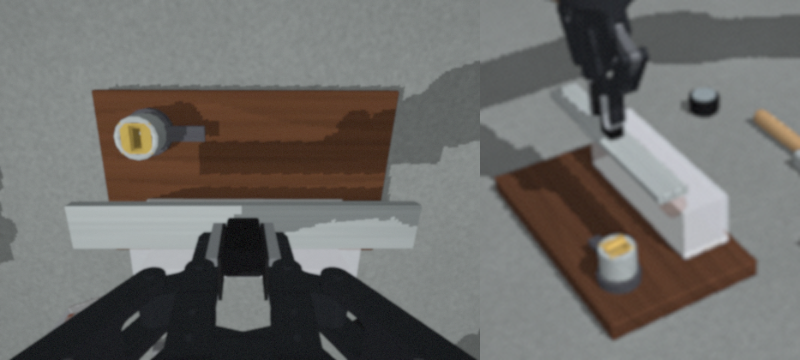

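```bash
python3 - <<'E'
from meas import *
i=json.load(open("w7.json"));im=cv2.imread("pics/w7.png")
x0,y0,s=.46,-.18,.0005
o=ortho(im,i,x0,y0,440,660,.02);b=o.astype(int);m=(b[:,:,2]-b[:,:,0]>12).astype(np.uint8)
m=cv2.morphologyEx(m,cv2.MORPH_OPEN,np.ones((5,5)))
rows=np.arange(60,570);mx=np.array([np.nonzero(m[r])[0].max() if m[r].any() else -1 for r in rows]);ok=abs(mx-np.median(mx))<8
p=np.polyfit(rows[ok],mx[ok],1);print("far edge slope",p[0],x0+s*np.polyval(p,(-.015-y0)/s),ok.mean())
cols=np.arange(290,370)
for f in (np.min,np.max):
    mn=np.array([f(np.nonzero(m[:,c])[0]) for c in cols]);ok=abs(mn-np.median(mn))<8
    q=np.polyfit(cols[ok],mn[ok],1);print("y edge",y0+s*np.polyval(q,(.62-x0)/s),q[0])
# bar front edge at z=.119
ob=ortho(im,i,.5,-.16,300,580,.119);cv2.imwrite("pics/ob.png",ob)
bb=ob.astype(int);e=[];r2=np.r_[60:210,370:520]
for r in r2:
    w=np.nonzero((ob[r].min(1)>95)&(abs(bb[r,:,2]-bb[r,:,0])<18))[0]; w=w[(w>100)&(w<220)]; e.append(w.max() if len(w) else -1)
e=np.array(e);ok=abs(e-np.median(e))<10;q=np.polyfit(r2[ok],e[ok],1);print("bar front slope",q[0],"x",.5+s*np.polyval(q,282),ok.mean())
E
```

```text
far edge slope -0.008179736086914514 0.6521728815551304 1.0
y edge -0.153 -5.883025917804957e-17
y edge 0.11350185185185185 0.000925925925925373
bar front slope -0.011765201367739052 x 0.5888742323880292 0.57
```

```bash
python3 -m jog '[{"offset":[0,0,0.2],"rotation":[0,0,0],"fingers":-1},{"offset":[0,0,0.2],"rotation":[0,0,0],"fingers":-1},{"offset":[0,0,0.1],"rotation":[0,0,0],"fingers":-1},{"offset":[0,0,0.05],"rotation":[0,0,0],"fingers":-1},{"offset":[0,0,0],"rotation":[0,0,0],"fingers":-1}]' 40
python3 -m jog '[{"offset":[0,0,0.03],"rotation":[0,0,0],"fingers":-1},{"offset":[0,0,0.02],"rotation":[0,0,0],"fingers":-1},{"offset":[0,0,0],"rotation":[0,0,0],"fingers":-1}]' 40
```

```text
clock: 10.52
position: [0.5739, -0.0184, 0.037]
ee_rot: [1.0, 0.004, 0.0, -0.0]
ft_force: [-0.6, 0.5, -4.2]
grip_width: 0.218
clock: 10.9
position: [0.5736, -0.0181, 0.0292]
ee_rot: [1.0, 0.004, -0.0, -0.0]
ft_force: [0.1, 0.1, -3.9]
grip_width: 0.224
```

Lower until the load is carried, then slide toward the face (−x = −tool x).

```bash
python3 -m jog '[{"offset":[0,0,0.01],"rotation":[0,0,0],"fingers":-1},{"offset":[0,0,0.007],"rotation":[0,0,0],"fingers":-1},{"offset":[0,0,0],"rotation":[0,0,0],"fingers":-1}]' 40
python3 -m jog '[{"offset":[-0.035,0,0],"rotation":[0,0,0],"fingers":-1},{"offset":[-0.02,0,0],"rotation":[0,0,0],"fingers":-1},{"offset":[0,0,0],"rotation":[0,0,0],"fingers":-1}]' 40
```

```text
clock: 11.28
position: [0.5739, -0.0181, 0.0275]
ee_rot: [1.0, 0.004, 0.0, -0.0]
ft_force: [-3.8, 1.6, 7.8]
grip_width: 0.221
clock: 11.65
position: [0.5675, -0.0184, 0.0277]
ee_rot: [1.0, 0.004, 0.002, 0.0]
ft_force: [7.1, -0.3, -0.2]
grip_width: 0.226
```

```bash
python3 -m jog '[{"offset":[-0.015,0,0],"rotation":[0,0,0],"fingers":-1},{"offset":[0,0,0],"rotation":[0,0,0],"fingers":-1}]' 40; python3 -m jog '[{"offset":[-0.013,0,0],"rotation":[0,0,0],"fingers":-1},{"offset":[0,0,0],"rotation":[0,0,0],"fingers":-1}]' 40
```

```text
clock: 11.9
position: [0.5663, -0.0184, 0.0281]
ee_rot: [1.0, 0.004, 0.003, 0.0]
ft_force: [10.7, -0.1, 0.2]
grip_width: 0.228
clock: 12.15
position: [0.5651, -0.0184, 0.0285]
ee_rot: [1.0, 0.004, 0.004, 0.0]
ft_force: [12.1, -0.7, 1.2]
grip_width: 0.224
```

```bash
python3 -m jog '[{"offset":[0.015,0,0],"rotation":[0,0,0],"fingers":0.2},{"offset":[0,0,0],"rotation":[0,0,0],"fingers":0.2},{"offset":[0,0,0],"rotation":[0,0,0],"fingers":0.2},{"offset":[0,0,-0.1],"rotation":[0,0,0],"fingers":0.2},{"offset":[0,0,-0.3],"rotation":[0,0,0],"fingers":1},{"offset":[0,0,-0.3],"rotation":[0,0,0],"fingers":1},{"offset":[0.1,0,-0.1],"rotation":[0,0,0],"fingers":1},{"offset":[0,0,0],"rotation":[0,0,0],"fingers":1}]' 40
python3 - <<'E'
from meas import *
im,i,o=snap("w8");print(o["clock"],o["position"])
s=manip.camera("scene")[:,:,::-1].copy();cv2.imwrite("pics/sc8.png",s)
ob=ortho(im,i,.5,-.16,200,600,.028,.0005)
cv2.imwrite("pics/v8.png",np.vstack([cv2.resize(ob.transpose(1,0,2)[::-1],(750,250)),np.hstack([cv2.resize(s[150:310,150:330],(394,350),interpolation=cv2.INTER_CUBIC),cv2.resize(im[40:375],(356,350))])]))
E
```

```text
clock: 13.15
position: [0.5796, -0.0182, 0.1482]
ee_rot: [1.0, 0.005, 0.001, -0.0]
ft_force: [-1.4, -0.4, -0.8]
grip_width: 0.999
13.15 [ 0.5796 -0.0182  0.1482]
```

View pics/v8.png

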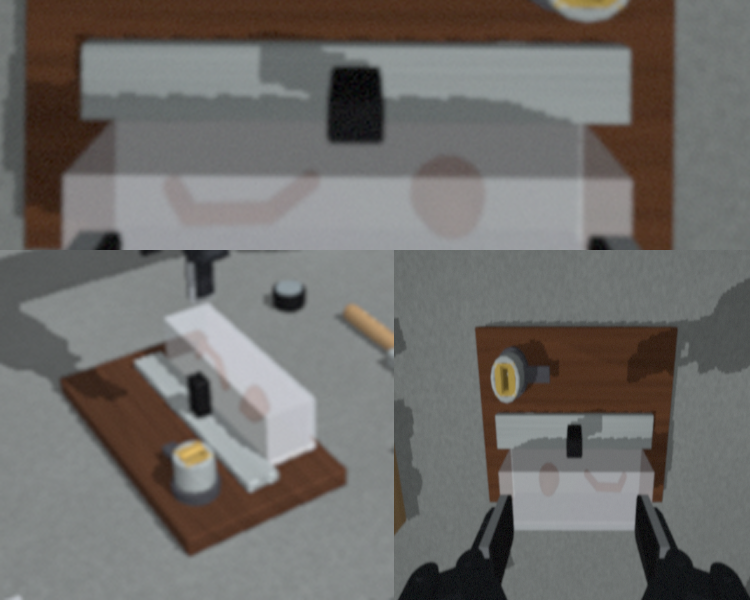

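```bash
python3 - <<'E'
from h import *
plan([.546,.2,.20],90,8)
q=R.from_matrix(np.c_[[0,1,0],[1,0,0],[0,0,-1]]).as_quat()
plan([.546,.289,.17],179.99,8,p0=[.546,.2,.2],q0=q)
E
```

```text
total mm [-31.8 218.3  53.8] rot deg [-4.000e-02  5.000e-02 -8.951e+01] joints [-0.89  0.44  1.07  1.72 -0.41  1.23 -1.27]
{"offset":[-0.025, -0.182, -0.045],"rotation":[-0.0, 0.0, -0.098]}
{"offset":[0.011, -0.184, -0.045],"rotation":[-0.0, 0.0, -0.098]}
{"offset":[0.046, -0.178, -0.045],"rotation":[-0.0, 0.0, -0.098]}
{"offset":[0.08, -0.166, -0.045],"rotation":[-0.0, 0.0, -0.098]}
{"offset":[0.111, -0.147, -0.045],"rotation":[-0.0, 0.0, -0.098]}
{"offset":[0.137, -0.123, -0.045],"rotation":[-0.0, 0.0, -0.098]}
{"offset":[0.158, -0.094, -0.045],"rotation":[-0.0, 0.0, -0.098]}
{"offset":[0.173, -0.061, -0.045],"rotation":[-0.0, 0.0, -0.098]}
total mm [  0.  89. -30.] rot deg [  0.     0.   -89.99] joints [-0.89  0.44  1.07  1.72 -0.41  1.23 -1.27]
{"offset":[0.074, 0.0, 0.025],"rotation":[0.0, 0.0, -0.098]}
{"offset":[0.073, 0.014, 0.025],"rotation":[0.0, 0.0, -0.098]}
{"offset":[0.069, 0.028, 0.025],"rotation":[0.0, 0.0, -0.098]}
{"offset":[0.062, 0.041, 0.025],"rotation":[0.0, 0.0, -0.098]}
{"offset":[0.052, 0.052, 0.025],"rotation":[0.0, 0.0, -0.098]}
{"offset":[0.041, 0.062, 0.025],"rotation":[0.0, 0.0, -0.098]}
{"offset":[0.028, 0.069, 0.025],"rotation":[0.0, 0.0, -0.098]}
{"offset":[0.014, 0.073, 0.025],"rotation":[0.0, 0.0, -0.098]}
```

```bash
python3 -m jog '[{"offset":[-0.025,-0.182,-0.045],"rotation":[0,0,-0.092],"fingers":1},{"offset":[0.011,-0.184,-0.045],"rotation":[0,0,-0.092],"fingers":1},{"offset":[0.046,-0.178,-0.045],"rotation":[0,0,-0.092],"fingers":1},{"offset":[0.08,-0.166,-0.045],"rotation":[0,0,-0.092],"fingers":0},{"offset":[0.111,-0.147,-0.045],"rotation":[0,0,-0.092],"fingers":-0.2},{"offset":[0.137,-0.123,-0.045],"rotation":[0,0,-0.092],"fingers":-0.2},{"offset":[0.158,-0.094,-0.045],"rotation":[0,0,-0.092],"fingers":-0.2},{"offset":[0.173,-0.061,-0.045],"rotation":[0,0,-0.092],"fingers":-0.2}]' 40
python3 -m jog '[{"offset":[0.074,0,0.025],"rotation":[0,0,-0.092],"fingers":-0.2},{"offset":[0.073,0.014,0.025],"rotation":[0,0,-0.092],"fingers":-0.2},{"offset":[0.069,0.028,0.025],"rotation":[0,0,-0.092],"fingers":-0.2},{"offset":[0.062,0.041,0.025],"rotation":[0,0,-0.092],"fingers":-0.2},{"offset":[0.052,0.052,0.025],"rotation":[0,0,-0.092],"fingers":-0.2},{"offset":[0.041,0.062,0.025],"rotation":[0,0,-0.092],"fingers":-0.2},{"offset":[0.028,0.069,0.025],"rotation":[0,0,-0.092],"fingers":-0.2},{"offset":[0.014,0.073,0.025],"rotation":[0,0,-0.092],"fingers":-0.2}]' 40
python3 -m jog '[{"offset":[0,0,0],"rotation":[0,0,-0.05],"fingers":-0.2},{"offset":[0,0,0],"rotation":[0,0,-0.05],"fingers":-0.2},{"offset":[0,0,0],"rotation":[0,0,0],"fingers":-0.2}]' 40
python3 - <<'E'
from meas import *
im,i,o=snap("w9");print(o["clock"])
plan([.546,.289,.05],180,1)
for q in ("key_bow","other_key_bow"): print(q,[(np.round(d["bbox"]).tolist(),round(d["conf"],2)) for d in manip.recognise("wrist",q)[:4]])
print(proj(i,[[.546,.289,.072],[.487,.29,.072]]))
# bow tops ortho z=.072, stand ortho z=.032
a=ortho(im,i,.46,.26,260,120,.072);b=ortho(im,i,.44,.24,300,200,.032)
cv2.imwrite("pics/v9.png",np.vstack([cv2.resize(a,(520,240)),cv2.resize(b,(520,347))]))
E
```

```text
clock: 14.25
position: [0.5541, 0.2017, 0.1997]
ee_rot: [0.736, 0.677, -0.001, -0.0]
ft_force: [0.4, -0.5, 0.4]
grip_width: 0.398
clock: 15.25
position: [0.5661, 0.2892, 0.1692]
ee_rot: [0.091, 0.996, -0.001, -0.001]
ft_force: [-0.0, 0.4, 0.2]
grip_width: 0.397
clock: 15.62
position: [0.5663, 0.2889, 0.1696]
ee_rot: [-0.005, 1.0, -0.001, -0.001]
ft_force: [0.1, -0.0, 0.1]
grip_width: 0.4
15.625
total mm [ -20.5   -0.  -119.8] rot deg [-0.05 -0.07  0.5 ] joints [-0.87  0.4   0.43  1.51 -0.17  1.28  1.16]
{"offset":[0.135, 0.002, 0.799],"rotation":[-0.0, -0.001, 0.004]}
key_bow [([279.0, 159.0, 293.0, 200.0], 0.93), ([359.0, 155.0, 386.0, 193.0], 0.85), ([264.0, 240.0, 282.0, 282.0], 0.64), ([79.0, 2.0, 166.0, 18.0], 0.36)]
other_key_bow [([277.0, 85.0, 292.0, 125.0], 0.87), ([277.0, 161.0, 291.0, 200.0], 0.28)]
[[282.9537 180.0054]
 [285.1412 101.8442]]
```

View pics/v9.png

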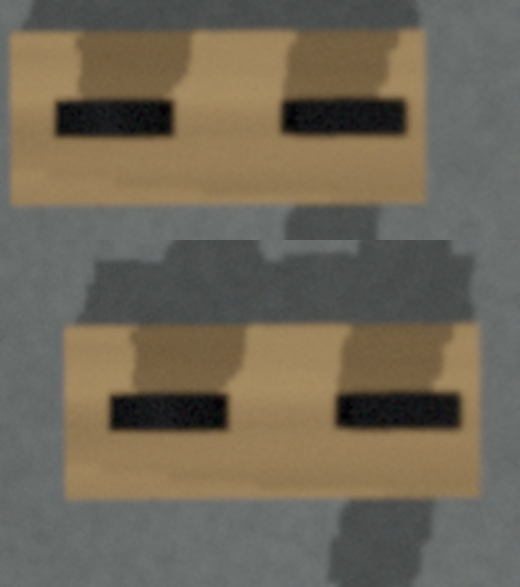

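```bash
python3 -m jog '[{"offset":[0.125,0,0.1],"rotation":[0,0,0.004],"fingers":-0.2},{"offset":[0,0,0.3],"rotation":[0,0,0],"fingers":-0.2},{"offset":[0,0,0.25],"rotation":[0,0,0],"fingers":-0.2},{"offset":[0,0,0.12],"rotation":[0,0,0],"fingers":-0.2},{"offset":[0,0,0.05],"rotation":[0,0,0],"fingers":-0.2},{"offset":[0,0,0],"rotation":[0,0,0],"fingers":-0.2}]' 70
python3 -m jog '[{"offset":[0,0,0],"rotation":[0,0,0],"fingers":-1},{"offset":[0,0,0],"rotation":[0,0,0],"fingers":-1},{"offset":[0,0,0],"rotation":[0,0,0],"fingers":-1}]' 70
```

```text
clock: 16.52
position: [0.5487, 0.2895, 0.0483]
ee_rot: [-0.001, 1.0, 0.0, 0.0]
ft_force: [-0.1, 0.4, 0.2]
grip_width: 0.396
clock: 16.9
position: [0.5491, 0.2898, 0.049]
ee_rot: [-0.002, 1.0, 0.001, 0.001]
ft_force: [-0.9, -0.9, 5.5]
grip_width: 0.076
```

```bash
python3 -m jog '[{"offset":[0,0,-0.05],"rotation":[0,0,0],"fingers":-1},{"offset":[0,0,-0.15],"rotation":[0,0,0],"fingers":-1},{"offset":[0,0,-0.25],"rotation":[0,0,0],"fingers":-1},{"offset":[0,0,-0.1],"rotation":[0,0,0],"fingers":-1},{"offset":[0,0,0],"rotation":[0,0,0],"fingers":-1}]' 70
python3 - <<'E'
from meas import *
im,i,o=snap("w10");print(o["clock"])
plan([.6135,.067,.16],180.5,6)
s=manip.camera("scene")[:,:,::-1].copy();d=manip.camera("side")[:,:,::-1].copy();cv2.imwrite("pics/sc10.png",s);cv2.imwrite("pics/sd10.png",d)
print(proj(manip.camera_info("scene"),[o["position"]]),proj(manip.camera_info("side"),[o["position"]]))
for c in("scene","side"):
  print(c,[(np.round(k["bbox"]).tolist(),round(k["conf"],2)) for k in manip.recognise(c,"key")[:4]])
E
```

```text
clock: 17.52
position: [0.5487, 0.2897, 0.131]
ee_rot: [-0.002, 1.0, 0.001, 0.001]
ft_force: [0.8, 0.9, -1.6]
grip_width: 0.078
17.525
total mm [  65.5 -222.3   30.3] rot deg [ 0.   -0.02 -0.31] joints [-0.89  0.39  0.42  1.6  -0.17  1.19  1.14]
{"offset":[-0.072, -0.247, -0.034],"rotation":[0.0, -0.0, -0.0]}
{"offset":[-0.072, -0.247, -0.034],"rotation":[0.0, -0.0, -0.0]}
{"offset":[-0.071, -0.247, -0.034],"rotation":[0.0, -0.0, -0.0]}
{"offset":[-0.071, -0.247, -0.034],"rotation":[0.0, -0.0, -0.0]}
{"offset":[-0.071, -0.248, -0.034],"rotation":[0.0, -0.0, -0.0]}
{"offset":[-0.071, -0.248, -0.034],"rotation":[0.0, -0.0, -0.0]}
[[347.806 274.318]] [[255.9073 286.1374]]
scene [([341.0, 264.0, 359.0, 296.0], 0.63), ([291.0, 320.0, 308.0, 353.0], 0.63), ([371.0, 334.0, 391.0, 368.0], 0.57), ([368.0, 289.0, 385.0, 307.0], 0.54)]
side [([253.0, 275.0, 265.0, 307.0], 0.88), ([248.0, 349.0, 266.0, 382.0], 0.76), ([204.0, 304.0, 221.0, 337.0], 0.55)]
```

```bash
python3 - <<'E'
from meas import *
s=.00025
for n in("w1","w3","w7","w8","scene0","side0","sc8"):
    im=cv2.imread(f"pics/{n}.png")
    i=json.load(open(n+".json")) if n[0]=="w" else manip.camera_info("scene" if n[1]=="c" else "side")
    o=ortho(im,i,.58,.03,280,280,.06,s);h=cv2.cvtColor(o,cv2.COLOR_BGR2HSV)
    m=((h[:,:,0]>15)&(h[:,:,0]<35)&(h[:,:,1]>110)&(h[:,:,2]>80)).astype(np.uint8)
    m=cv2.morphologyEx(m,cv2.MORPH_CLOSE,np.ones((15,15)))
    k,l,st,c=cv2.connectedComponentsWithStats(m)
    j=1+np.argmax(st[1:,4]) if k>1 else 0
    q=np.vstack(cv2.findContours((l==j).astype(np.uint8),cv2.RETR_EXTERNAL,cv2.CHAIN_APPROX_NONE)[0])
    cc,r=cv2.minEnclosingCircle(q);print(n,.58+s*cc[0],.03+s*cc[1],"r mm",r*s*1e3,"ctr",[.58+s*c[j][0],.03+s*c[j][1]],"bbox mm",st[j]*s*1e3)
    if n in("w7","w8","w3"): cv2.imwrite(f"pics/lk_{n}.png",cv2.resize(o,(260,260)))
im=cv2.imread("pics/w10.png");i=json.load(open("w10.json"))
print("wrist proj tip/shoulder",proj(i,[[.5487,.2897,.131],[.5487,.2897,.114],[.5487,.2897,.09]]))
w=cv2.resize(im[190:320,220:350],(260,260),interpolation=cv2.INTER_CUBIC)
sc=cv2.resize(cv2.imread("pics/sc10.png")[240:305,315:380],(260,260),interpolation=cv2.INTER_CUBIC)
sd=cv2.resize(cv2.imread("pics/sd10.png")[255:320,225:290],(260,260),interpolation=cv2.INTER_CUBIC)
cv2.imwrite("pics/v10.png",np.vstack([np.hstack([w,sc,sd]),np.hstack([cv2.imread(f"pics/lk_{n}.png") for n in("w3","w7","w8")])]))
E
```

```text
w1 0.6156055374145507 0.06514397048950196 r mm 13.789766311645508 ctr [np.float64(0.6154898449612403), np.float64(0.06552418604651164)] bbox mm [  24.     24.5    22.25   22.75 1612.5 ]
w3 0.61525 0.065375 r mm 14.76749324798584 ctr [np.float64(0.6148740823817291), np.float64(0.06462646139206091)] bbox mm [  23.75   23.25   22.5    22.5  1839.  ]
w7 0.6159650955200195 0.06488580322265625 r mm 12.998494148254395 ctr [np.float64(0.6159783514013749), np.float64(0.06484059360126918)] bbox mm [  24.5    23.25   23.25   23.25 1891.  ]
w8 0.6160944519042968 0.06455205917358398 r mm 13.371237754821777 ctr [np.float64(0.6159461665565102), np.float64(0.06486074025115665)] bbox mm [  24.5    23.25   23.25   23.25 1891.25]
scene0 0.611875 0.063625 r mm 13.61642074584961 ctr [np.float64(0.6131018346296923), np.float64(0.06492665708488332)] bbox mm [  22.5    23.75   21.5    21.75 1478.5 ]
side0 0.6159575271606444 0.06505897903442383 r mm 12.13798999786377 ctr [np.float64(0.6155383877159308), np.float64(0.06514503358925144)] bbox mm [  25.     24.75   21.25   21.25 1563.  ]
sc8 0.6114999999999999 0.0635 r mm 13.993327140808105 ctr [np.float64(0.6130640238775853), np.float64(0.06489566167815705)] bbox mm [  22.25   23.     21.75   22.5  1486.75]
wrist proj tip/shoulder [[282.0356 257.4904]
 [282.1209 244.5264]
 [282.2197 229.5159]]
```

View pics/v10.png

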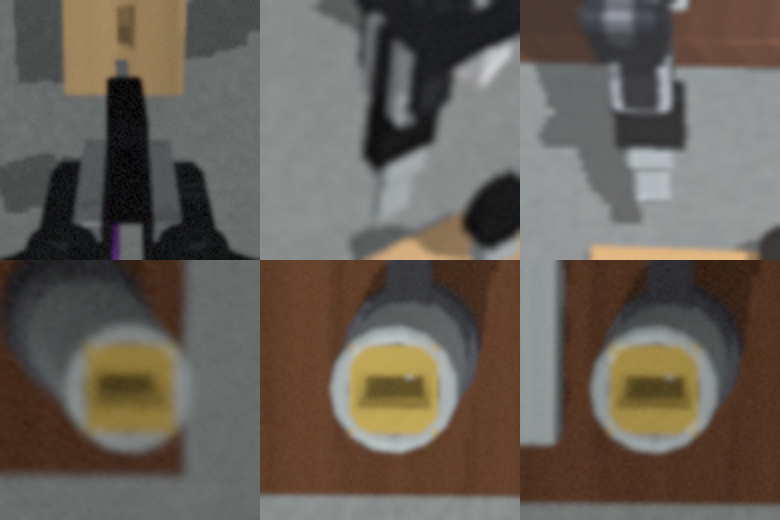

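```bash
python3 - <<'E'
from meas import *
np.set_printoptions(precision=1,suppress=True)
p=np.array([.5487,.2897,.131])
# shoulder-frame features: bow bottom corners z=.010, blade bottom z=-.024
F=np.array([[-.014,.005,.010],[.014,.005,.010],[.014,-.005,.010],[-.014,-.005,.010],[-.007,0,-.024],[.007,0,-.024]])
print("lock",proj(manip.camera_info("scene"),[[.6158,.0648,.06]]),proj(manip.camera_info("side"),[[.6158,.0648,.06]]))
for dx in(0,-.003):
  for dz in(-.017,-.010):
    P=p+[dx,0,dz]+F;print(dx,dz,"\n scene",proj(manip.camera_info("scene"),P).ravel(),"\n side",proj(manip.camera_info("side"),P).ravel())
E
```

```text
lock [[236.7 243.2]] [[235.2 233.2]]
0 -0.017 
 scene [357.1 276.1 342.1 283.7 337.7 279.5 352.7 272.  349.3 292.2 342.  295.9] 
 side [264.5 291.9 247.  291.3 247.6 286.8 265.  287.4 261.  304.4 252.5 304.1]
0 -0.01 
 scene [357.6 272.6 342.4 280.2 338.  276.  353.1 268.6 349.7 288.9 342.3 292.7] 
 side [264.4 288.7 246.8 288.1 247.5 283.6 264.9 284.2 260.9 301.4 252.3 301.1]
-0.003 -0.017 
 scene [358.7 275.3 343.7 282.9 339.3 278.7 354.2 271.3 350.8 291.4 343.6 295.1] 
 side [266.4 291.9 248.8 291.3 249.5 286.8 266.9 287.4 262.8 304.5 254.3 304.2]
-0.003 -0.01 
 scene [359.1 271.8 344.1 279.4 339.6 275.2 354.6 267.8 351.2 288.1 343.9 291.9] 
 side [266.3 288.8 248.7 288.2 249.3 283.7 266.8 284.3 262.7 301.5 254.1 301.2]
```

```bash
python3 -m jog '[{"offset":[-0.077,-0.25,-0.1],"rotation":[0,0,0],"fingers":-1},{"offset":[-0.077,-0.25,-0.1],"rotation":[0,0,0],"fingers":-1},{"offset":[-0.077,-0.25,0],"rotation":[0,0,-0.002],"fingers":-1},{"offset":[-0.077,-0.25,0],"rotation":[0,0,0],"fingers":-1},{"offset":[-0.077,-0.25,0.03],"rotation":[0,0,0],"fingers":-1},{"offset":[-0.077,-0.25,0.1],"rotation":[0,0,0],"fingers":-1},{"offset":[0,0,0],"rotation":[0,0,0],"fingers":-1},{"offset":[0,0,0],"rotation":[0,0,0],"fingers":-1}]' 70
python3 -c "
from h import *
plan([.6182,.0648,.107],180.5,3)"
```

```text
clock: 18.77
position: [0.6184, 0.0653, 0.1401]
ee_rot: [-0.004, 1.0, 0.0, -0.001]
ft_force: [-0.6, 0.0, -1.2]
grip_width: 0.077
total mm [ -0.2  -0.5 -33.1] rot deg [ 0.01 -0.06 -0.08] joints [-0.58  0.4   0.51  1.59 -0.21  1.21  1.55]
{"offset":[0.0, -0.001, 0.073],"rotation":[0.0, -0.0, -0.0]}
{"offset":[0.0, -0.001, 0.073],"rotation":[0.0, -0.0, -0.0]}
{"offset":[0.0, -0.001, 0.073],"rotation":[0.0, -0.0, -0.0]}
```

```bash
python3 -m jog '[{"offset":[0,-0.002,0.1],"rotation":[0,0,0],"fingers":-1},{"offset":[0,0,0.08],"rotation":[0,0,0],"fingers":-1},{"offset":[0,0,0.03],"rotation":[0,0,0],"fingers":-1},{"offset":[0,0,0],"rotation":[0,0,0],"fingers":-1}]' 70
python3 - <<'E'
from meas import *
o=manip.get_obs();print(o["position"],o["clock"]);out=[]
p=np.array(o["position"])
for n in("scene","side"):
    a=manip.camera(n)[:,:,::-1].copy();cv2.imwrite(f"pics/{n}11.png",a);c=manip.camera_info(n)
    print(n,"pred blade bottom ctr, plug",proj(c,[p+[-.003,0,-.041],[.6155,.0648,.06]]).round(1).tolist())
    q=proj(c,[[.6155,.0648,.06]])[0].round().astype(int);print("crop origin",q-[25,32])
    out.append(cv2.resize(a[q[1]-32:q[1]+18,q[0]-25:q[0]+25],(400,400),interpolation=cv2.INTER_CUBIC))
cv2.imwrite("pics/v11.png",np.hstack(out))
E
```

```text
clock: 19.27
position: [0.6185, 0.0645, 0.1087]
ee_rot: [-0.004, 1.0, -0.0, -0.0]
ft_force: [0.6, 0.4, -0.5]
grip_width: 0.077
[0.6185 0.0645 0.1087] 19.275
scene pred blade bottom ctr, plug [[236.4, 239.9], [236.8, 243.2]]
crop origin [212 211]
side pred blade bottom ctr, plug [[235.2, 230.2], [235.4, 233.2]]
crop origin [210 201]
```

View pics/v11.png

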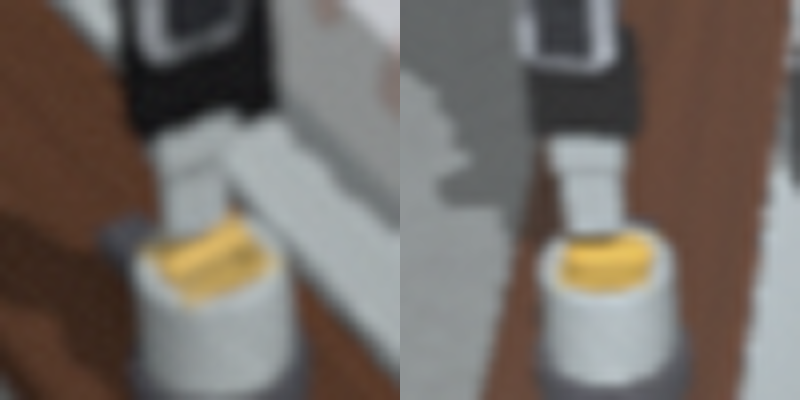

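```bash
python3 -m jog '[{"offset":[0.015,0.004,0],"rotation":[0,0,0],"fingers":-1},{"offset":[0,0,0.03],"rotation":[0,0,0],"fingers":-1},{"offset":[0,0,0.02],"rotation":[0,0,0],"fingers":-1},{"offset":[0,0,0],"rotation":[0,0,0],"fingers":-1}]' 70
python3 -m jog '[{"offset":[0,0,0.02],"rotation":[0,0,0],"fingers":-1},{"offset":[0,0,0],"rotation":[0,0,0],"fingers":-1}]' 70
```

```text
clock: 19.88
position: [0.6163, 0.065, 0.1013]
ee_rot: [-0.004, 1.0, -0.0, -0.0]
ft_force: [-0.3, 0.6, -0.3]
grip_width: 0.075
clock: 20.12
position: [0.6164, 0.0651, 0.0984]
ee_rot: [-0.004, 1.0, 0.0, -0.0]
ft_force: [-0.4, -0.4, -1.1]
grip_width: 0.077
```

```bash
for k in 1 2; do python3 -m jog '[{"offset":[0,0,0.02],"rotation":[0,0,0],"fingers":-1},{"offset":[0,0,0],"rotation":[0,0,0],"fingers":-1}]' 70; done
```

```text
clock: 20.38
position: [0.6164, 0.065, 0.0954]
ee_rot: [-0.004, 1.0, 0.0, -0.0]
ft_force: [0.1, -0.4, -0.4]
grip_width: 0.078
clock: 20.62
position: [0.6168, 0.0652, 0.0929]
ee_rot: [-0.004, 1.0, 0.0, 0.0]
ft_force: [0.2, 1.5, 0.9]
grip_width: 0.079
```

```bash
for k in 1 2; do python3 -m jog '[{"offset":[0,0,0.02],"rotation":[0,0,0],"fingers":-1},{"offset":[0,0,0],"rotation":[0,0,0],"fingers":-1}]' 70; done
```

```text
clock: 20.88
position: [0.6165, 0.0653, 0.0894]
ee_rot: [-0.004, 1.0, 0.0, -0.0]
ft_force: [1.4, 1.8, -0.2]
grip_width: 0.082
clock: 21.12
position: [0.6162, 0.0652, 0.0861]
ee_rot: [-0.004, 1.0, 0.0, -0.0]
ft_force: [1.5, 2.6, -0.6]
grip_width: 0.076
```

```bash
for k in 1 2; do python3 -m jog '[{"offset":[0,0,0.02],"rotation":[0,0,0.008],"fingers":-1},{"offset":[0,0,0.01],"rotation":[0,0,-0.016],"fingers":-1},{"offset":[0,0,0],"rotation":[0,0,0.008],"fingers":-1}]' 70; done
```

```text
clock: 21.5
position: [0.6169, 0.065, 0.0825]
ee_rot: [-0.003, 1.0, 0.0, 0.0]
ft_force: [0.2, 2.1, 4.3]
grip_width: 0.077
clock: 21.88
position: [0.6167, 0.0652, 0.0778]
ee_rot: [-0.003, 1.0, 0.0, 0.0]
ft_force: [0.7, 2.2, 2.6]
grip_width: 0.076
```

```bash
for k in 1 2; do python3 -m jog '[{"offset":[0,0,0.015],"rotation":[0,0,0.008],"fingers":-1},{"offset":[0,0,0.01],"rotation":[0,0,-0.016],"fingers":-1},{"offset":[0,0,0],"rotation":[0,0,0.008],"fingers":-1}]' 70; done
```

```text
clock: 22.25
position: [0.618, 0.0653, 0.0765]
ee_rot: [-0.003, 1.0, 0.001, 0.002]
ft_force: [-4.3, 1.4, 21.0]
grip_width: 0.077
clock: 22.62
position: [0.6195, 0.0653, 0.076]
ee_rot: [-0.003, 1.0, 0.001, 0.003]
ft_force: [-11.7, 2.6, 45.6]
grip_width: 0.08
```

```bash
python3 -m jog '[{"offset":[0.01,0,-0.02],"rotation":[0,0,0],"fingers":-1},{"offset":[0,0,-0.008],"rotation":[0,0,0],"fingers":-1},{"offset":[0,0,0],"rotation":[0,0,0],"fingers":-1}]' 90
```

```text
clock: 23.0
position: [0.6171, 0.0653, 0.0767]
ee_rot: [-0.003, 1.0, 0.001, 0.002]
ft_force: [0.6, 2.1, 17.6]
grip_width: 0.066
```

```bash
python3 -m jog '[{"offset":[0,-0.001,0],"rotation":[0,0,0.05],"fingers":-1},{"offset":[0,-0.001,0],"rotation":[0,0,0.05],"fingers":-1},{"offset":[0,-0.001,0],"rotation":[0,0,0.05],"fingers":-1},{"offset":[0,-0.001,0],"rotation":[0,0,0.05],"fingers":-1}]' 90
```

```text
clock: 23.5
position: [0.6172, 0.0644, 0.0768]
ee_rot: [0.197, 0.98, 0.001, 0.002]
ft_force: [2.0, 1.0, 17.6]
grip_width: 0.068
```

```bash
python3 -m jog '[{"offset":[0,-0.0015,0],"rotation":[0,0,0.07],"fingers":-1},{"offset":[0,-0.0015,0],"rotation":[0,0,0.07],"fingers":-1},{"offset":[0,-0.0015,0],"rotation":[0,0,0.07],"fingers":-1},{"offset":[0,-0.0015,0],"rotation":[0,0,0.07],"fingers":-1},{"offset":[0,0,0],"rotation":[0,0,0],"fingers":-1}]' 90; python3 -c "
from h import *
print(manip.get_obs()['torque'])"
```

```text
clock: 24.12
position: [0.6168, 0.0631, 0.0767]
ee_rot: [0.46, 0.888, 0.001, 0.002]
ft_force: [1.6, 0.5, 16.9]
grip_width: 0.067
[ 0.27089766 -0.40217001  0.0901773 ]
```

```bash
python3 -m jog '[{"offset":[0,-0.0015,0],"rotation":[0,0,0.07],"fingers":-1},{"offset":[0,-0.0015,0],"rotation":[0,0,0.07],"fingers":-1},{"offset":[0,-0.0015,0],"rotation":[0,0,0.07],"fingers":-1},{"offset":[0,-0.0015,0],"rotation":[0,0,0.07],"fingers":-1},{"offset":[0,-0.0015,0],"rotation":[0,0,0.06],"fingers":-1},{"offset":[0,0,0],"rotation":[0,0,0],"fingers":-1},{"offset":[0,0,0],"rotation":[0,0,0],"fingers":-1}]' 90; python3 - <<'E'
from meas import *
o=manip.get_obs();print(o['torque'],o["joint_pos"]);a=R.from_quat(o["ee_rot"]).as_matrix();print("tool x yaw",np.degrees(np.arctan2(a[1,0],a[0,0])))
# tongue check, side and scene: mean colour over bar at tongue end vs before
for n,f in(("scene","sc8"),("side","side0")):
    im=manip.camera(n)[:,:,::-1].copy();cv2.imwrite(f"pics/{n}12.png",im);c=manip.camera_info(n)
    L=np.array([.615,.0648,.036])
    for nm,v in(("rest tongue",[[0,-.030,0],[0,-.038,0],[0,-.046,0]]),("turned tongue",[[-.030,0,0],[-.038,0,0],[-.046,0,0]]),("45deg",[[-.027,-.027,0],[-.031,-.031,0]])):
        q=proj(c,L+v).round().astype(int)
        print(n,nm,[im[y,x].tolist() for x,y in q],"before",[cv2.imread(f"pics/{f}.png")[y,x].tolist() for x,y in q])
    print([(np.round(k["bbox"]).tolist(),round(k["conf"],2)) for k in manip.recognise(n,"bar")[:2]])
E
```

```text
clock: 25.0
position: [0.6157, 0.0622, 0.0768]
ee_rot: [0.729, 0.684, 0.002, 0.002]
ft_force: [0.7, -0.1, 18.5]
grip_width: 0.069
[-0.0951 -0.2361  0.075 ] [-0.8055  0.5431  0.8363  1.6739 -0.4398  1.1184  0.0899]
tool x yaw 86.32705622111675
scene rest tongue [[153, 156, 153], [87, 96, 107], [40, 56, 85]] before [[158, 168, 169], [108, 125, 132], [82, 76, 75]]
scene turned tongue [[81, 75, 75], [78, 73, 73], [84, 77, 77]] before [[104, 104, 103], [177, 175, 168], [176, 174, 166]]
scene 45deg [[159, 168, 169], [148, 147, 141]] before [[160, 170, 171], [153, 151, 144]]
[([214.0, 198.0, 277.0, 261.0], 0.66)]
side rest tongue [[95, 156, 183], [99, 169, 199], [119, 134, 146]] before [[94, 187, 223], [104, 183, 217], [136, 145, 149]]
side turned tongue [[94, 89, 91], [97, 89, 89], [97, 90, 90]] before [[59, 74, 103], [61, 76, 110], [61, 74, 103]]
side 45deg [[60, 72, 99], [59, 73, 103]] before [[59, 72, 99], [61, 75, 105]]
[([252.0, 197.0, 271.0, 258.0], 0.79)]
```

```bash
python3 - <<'E'
from meas import *
L=np.array([.615,.0648,.036])
for n in("scene","side"):
    im=cv2.imread(f"pics/{n}12.png");c=manip.camera_info(n)
    for r in(.03,.036,.042,.047):
        ang=np.radians(np.arange(40,125,2));P=L+np.c_[-r*np.sin(ang),-r*np.cos(ang),0*ang]
        v=cv2.remap(im,*[q.astype(np.float32) for q in proj(c,P).T],cv2.INTER_LINEAR).reshape(-1,3).astype(int)
        m=(abs(v[:,2]-v[:,0])<14)&(v[:,1]<112)
        print(n,r,"tongue deg",np.degrees(ang)[m].astype(int).tolist())
E
```

```text
scene 0.03 tongue deg [68, 70, 72, 74, 76, 78, 80, 82, 84, 86, 88, 90, 92, 94, 96, 98, 100, 102, 104, 106, 108, 110, 112, 114]
scene 0.036 tongue deg [86, 88, 90, 92, 94, 96, 98, 100, 102, 104, 106, 108, 122, 124]
scene 0.042 tongue deg [86, 88, 90, 92, 94, 96, 98, 100, 102, 104]
scene 0.047 tongue deg [86, 88, 90, 92, 94, 96, 98, 100, 102, 104]
side 0.03 tongue deg [82, 84, 86, 88, 90, 92, 94, 96, 98, 100, 102, 104, 106, 108, 110, 112, 114, 116]
side 0.036 tongue deg [80, 82, 84, 86, 88, 90, 92, 94, 96, 98, 100, 102, 104, 106, 108, 110, 112]
side 0.042 tongue deg [88, 90, 92, 94, 96, 98, 100, 102, 104, 106]
side 0.047 tongue deg [88, 90, 92, 94, 96, 98, 100, 102, 104]
```

```bash
python3 -c "
from workcell import manip
print(manip.hand_in());o=manip.get_obs();print(o['clock'],o['position'],o['ft_force'],o['grip_width'])"
```

```text
the job is handed in; nothing more can be done
None
the job is handed in; nothing more can be done
```

The job is handed in: the bar lies flush against the block front and released, and the square-bowed key is home in the lock. The key was still gripped and held turned at hand-in; no verdict was reported. The last clock reading was 25.0 s, of the 58 s allowed.

- **Bar:** my first grasp closed on nothing, because the real fingertips sit higher than described. I went lower, gripped it and slid it against the face with about 12 N. The last close picture, taken after release, showed it flush, parallel and about 2 mm off centre. I made no precise re-measurement of it after the lock turned.
- **Key:** it stopped at the height predicted for fully home (76.8 mm at the tool) and stayed there under about 18 N. For a moment I pushed it down with about 46 N on the key. The 40 N limit covers only the arm and the gripper's body, so I think this is fine.
- **Turn:** the tool turned about 94° clockwise. Both fixed cameras put the lock's tongue at about 95°, over the bar. That is roughly 1.64 rad, where more than 1.2 is required. The grip was set to 90 N.
- **Disagreement:** the wrist camera disagreed with the two fixed cameras by a few millimetres on where the key sat in the jaws. I went by the fixed cameras, and the key went in cleanly.
- **Other key and small block:** I did not touch or approach the small block, and only came near the round-bowed key when taking the other one. I took no final measurement of either.

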